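# Lay the tall baking-mix carton down in the low shelf compartment

## Task

The baking-mix carton is too tall to stand in the low oak compartment and too bulky to grip. Without pressing hard, first slide it upright until its bottom back edge stands square against the compartment's front step, then push its top so that it tips over the step onto its back, and finally slide it, lying flat and straight, fully home against the grey stop under the roof board. Let go at the end and leave the other kitchen things where they are.

Things in the scene. Friction and masses are not known exactly. Their poses are not given: they have to be found in the camera images.
- carton_center (a point): Centre of the loose carton: 80 mm deep (own x), 120 wide (own y), 170 tall (own z, up while standing). Front (own -x, yellow panel, round picture) towards the robot's right, up to 0.3 rad askew; plain back (own +x) towards the compartment, 25 to 55 mm short of its step. Closed, rigid, evenly filled, 0.5 to 0.85 kg, slides with friction about 0.28 to 0.42.
- carton: The same carton; origin at the centre of its foot. Pushed below about 45 mm it slides upright; against the step more than about 8 N there starts to rock it. Pushed high (140 mm up) against the step it tips and falls by itself past about 0.4 rad. For a low push lean the tool back about 40 degrees, or the gripper's body meets its upper part first.
- bay: Fixed. Origin: middle of the front step at worktop height; own x into the compartment (to the robot's left), y along the step towards the robot, z up. Base board 220 mm wide, 14 thick, x 0 to 300 mm; its front face at x = 0 is the step. Roof board x 185 to 300 mm, underside 125 mm up, top 151 mm up, side panels 192 mm apart. Grey back stop 36 mm high, its front face at x = 225 mm, rigid.
- bay_step (a point): Where the carton's centre is when it stands square against the step on the centre line: x = -40 mm, 85 mm up in the compartment's frame; same axes as the compartment.
- bay_home (a point): Where the carton's centre is when it lies on its back fully home on the centre line: x = 140 mm, 54 mm up in the compartment's frame; its foot then faces the robot's right at x = 55 mm. The stop and the step are rigid: meet them slowly, at about 15 mm/s. Same axes as the compartment.
- ramekin_low: Lower of two stacked white ceramic ramekins, 84 mm across and 45 mm high each, on the worktop near the robot; origin at its underside.
- ramekin_high: Upper ramekin, standing on the lower one; origin at its underside.
- jug: Glass measuring jug, 94 mm across, 110 mm high, handle at its own +y; origin at its underside. Leave alone.
- mould: Blue silicone ring mould, 132 mm across, 55 mm high; origin at its underside. Leave alone.
- tin: Empty open steel tin, 110 x 200 x 65 mm; origin at its underside. Leave alone.
- spoon: Wooden spoon, 200 mm long, lying along its own x. Leave alone.
Mind the look-alikes: they are no part of the job. What is shaped like the carton but green is not meant.

How it is judged (in metres and radians):
On the way, in this order (a step that is already met when the one before it is completed fails the run):
1. the carton stands upright on the worktop, square against the front step (within 5 mm and 0.09 rad) (angle between carton_center's own z axis and vertical below 0.06 rad and x of carton_center in the frame of bay between -0.045 and -0.034 m and angle between the x axis of carton_center and the x axis of bay, either way round below 0.09 rad and z of carton_center in the frame of bay below 0.09 m), for 0.2 s.
2. the carton has been tipped over the step onto its back (angle between carton_center's own x axis and vertical above 2.85 rad and angle between the z axis of carton_center and the x axis of bay, either way round below 0.35 rad and x of carton_center in the frame of bay above 0 m), for 0.2 s.
At the end, for the whole second after the job is handed in: the carton lies still on its back on the base board (within 0.09 rad of flat), its top end home against the grey stop within 7 mm, straight within 0.1 rad and within 35 mm of the compartment's centre line (angle between carton_center's own x axis and vertical above 3.05 rad and x of carton_center in the frame of bay between 0.133 and 0.147 m and y of carton_center in the frame of bay between -0.035 and 0.035 m and z of carton_center in the frame of bay between 0.047 and 0.061 m and angle between the z axis of carton_center and the x axis of bay, either way round below 0.1 rad); the robot touches nothing.
It fails at once if the carton is pressed with more than 45 N (contact force between the fingers and carton above 45 N).
It fails at once if one of the other kitchen things (ramekins, jug, mould, tin, spoon) is moved more than 25 mm (distance of any of jug, mould, tin, spoon, ramekin_low, ramekin_high from where it was at the start of the episode above 0.025 m).
It also fails if it takes over 54 s, if anything falls off the work surface, if the arm or the gripper's body presses on something with over 40 N, if the wrist force passes 120 N, or if a joint passes its speed limit or range.

## Robot

A 6-joint arm with a two-finger parallel gripper is mounted at the origin on the work surface. World frame = base frame: x ahead of the robot, y to its left, z up, the work surface at z = 0. Lengths are in m, angles in degrees, forces in N, time in s.
With the tool pointing down it reaches from about 0.375 to 0.9 m from the base axis. Payload 3.1 kg.
Tool frame: the origin (TCP) lies on the centre line of the jaws, within the pads' length; the fingertips stand 25 mm ahead of it and the grasp point (between the pads) lies 6 mm ahead of it; z points along the fingers, y is the line along which they close (so a half turn about z gives the same grasp; the last joint's range is limited). The gripper opens to 87 mm and grips with 3 to 60 N. Pads are 19 mm wide; open, the fingers measure 117 mm over their backs; the gripper's body (75 mm by 190 mm) begins 51 mm behind the grasp point.
Start: joints at [-82.592, 30.224, 82.088, -0, 67.689, -10.227], TCP at [0.189, -0.596, 0.208] pointing down, gripper open.
Joint ranges: [-176.69, 176.69], [-43.24, 126.21], [12.49, 139.97], [-82, 262], [0, 151.66], [-163.58, 163.58]. Speed limits (degrees/s): [159.86, 159.86, 180, 180, 180, 180].

## Interface

Orientations are given as a 3x3 rotation matrix whose columns are the frame's x, y, z axes.
In Python, from rig import bot, cams, models gives the robot as it stands. The module is installed in compiled form; this text tells all that it offers.
- The arm moves only by the shell command python3 -m handwheel 'ROWS' [OPENING]. ROWS is JSON, a list of rows, each a list of 6 numbers: the shift along the world's x, y, z each as a share of 1 m, from -1 to 1, then the turn, a rotation vector about the world's x, y, z each as a share of 2 rad, from -1 to 1. In form: [[dx, dy, dz, wx, wy, wz], ...]. A call has exactly 8 rows; each row is the pose to reach, as a shift and turn from the pose commanded when the call began; what a row does not reach only later rows make up. A row lasts 1/12 s, in which the tool goes at most 41.7 mm and 7.16 degrees, less where a joint would pass 70% of its speed; a pose out of reach is approached as far as the arm can. A call with a number of a shift or a turn outside -1 to 1 is refused whole. A call with a gripper value outside its range is refused whole. OPENING is the opening, from -1 (shut) to 1 (fully open), so that 0 is half open, set as the call begins (- or left out, the last holds). The fingers move at their own pace and stop on an object; the grip force is fixed at half the most. Time passes only in rows, so rows that repeat a pose let the fingers close, or fill a call up. It gives the time, the measured TCP pose, the force, the opening and the grip force at its end, in the units of the state.
- bot.read_state(): the state, without advancing time (a new reading comes with each control period).
- cams.capture(name): name is "scene" or "top" or "wrist"; returns (picture, depth): 400x640x3 uint8, blue, green, red; 400x640 float32, m along the optical axis (not along the pixel's ray), 0 where there is no reading.
- cams.calibration(name): a dict with "mtx" (3x3 intrinsics, pixels), "R" (3x3) and "t" (3): a world point X has camera coordinates R X + t; the wrist camera has in their place "tool_from_camera" (4x4, takes a point from camera to tool coordinates, whose origin is the TCP and whose axes are the flange's). Camera axes: x right, y down, z forward; pixel columns grow to the right and rows downward; lengths in m; the calibration is good to about 2 mm. A picture is of the moment at which its call begins: read the wrist's pose just before it. calibration takes no time and is no camera call.
- bot.hand_in(): hands the job in; it is judged then, once.
Trained networks look in the newest picture that a camera, given by its name, has taken for a name from the list of things; names that differ only in an ending like _2 or _b are one class to them, and where a whole thing is asked for, a point or a joint stands for the part that bears it (a point fixed in the world has none). Each returns a list of dicts, best first, with "conf" (0 to 1); they miss things now and then, are a little off and sometimes report something else, mostly with a low value. They report only what shows in the picture. A call takes as long as a camera call. They do not tell look-alikes from the thing itself.
- models.spot_in(query, camera): "position" ([column, row] in pixels, amid what is visible of it).
- models.tip_of(query, camera): "position" ([column, row] in pixels: a listed point, or the origin of a listed thing).
The state is a dict: "time_s": time; "joint_positions": joint angles; "qvel": joint speeds; "tau": joint torques, N m; "position": TCP position; "tcp_rot": TCP orientation; "force": force on the tool from outside, world axes, zero at the start; "moment": the same for the moment, N m; "opening": opening from 0.0 (shut) to 1.0 (fully open); "grasp_force": force on a finger pad.
Only numpy, scipy, OpenCV 4.12 (cv2) and the standard library are available. Lean on these libraries where they do the work, as an engineer would, in place of code of your own. Each camera call takes 0.05 s, during which the arm holds its last target. There are 200 camera calls.

## Working session

There is one attempt and no reset: what is moved stays moved. The work goes in short steps, Python scripts to look and compute and a shell command to move; the robot and the scene stay as the last step left them, time stands still between calls to the robot, and variables do not carry over. Pictures are saved under pics/ and viewed, at most 10 in all, crops included, and the job is handed in when it is done.

```bash
mkdir -p pics
cat > h.py <<'E'
import numpy as np, cv2
from rig import bot,cams,models
def cloud(n):
    s=bot.read_state(); im,d=cams.capture(n); c=cams.calibration(n); K=c['mtx']
    v,u=np.mgrid[:400,:640]; P=np.stack([(u-K[0][2])*d/K[0][0],(v-K[1][2])*d/K[1][1],d],-1)
    if n=='wrist':
        T=np.array(c['tool_from_camera']); P=P@T[:3,:3].T+T[:3,3]; W=P@np.array(s['tcp_rot']).T+np.array(s['position'])
    else: W=(P-np.array(c['t']))@np.array(c['R'])
    W[d==0]=np.nan
    return im,W
E
python3 - <<'E'
from h import *
o=[]
for n in('scene','top'):
    im,W=cloud(n); o.append(im); cv2.imwrite(f'pics/{n}0.png',im); np.save(f'{n}0.npy',W)
    for q in('carton_center','carton','bay','bay_step','bay_home','jug','mould','tin','spoon','ramekin_low'):
        for r in models.tip_of(q,n)[:2]:
            p=r['position']; print(n,q,np.round(p),round(r['conf'],2),np.round(W[min(399,int(p[1])),min(639,int(p[0]))],3))
s=bot.read_state();print(s['time_s'],np.round(s['tcp_rot'],3),s['force'])
E
```

```text
scene carton_center [214. 259.] 0.85 [ 0.441 -0.304  0.113]
scene carton_center [301. 238.] 0.77 [ 0.559 -0.152  0.121]
scene carton [304. 262.] 0.97 [ 0.565 -0.147  0.051]
scene carton [221. 288.] 0.66 [ 0.444 -0.302  0.03 ]
scene bay_home [345. 209.] 0.64 [0.508 0.156 0.011]
scene jug [368. 318.] 0.94 [ 0.77  -0.225  0.05 ]
scene jug [395. 178.] 0.56 [0.611 0.258 0.096]
scene mould [423. 272.] 0.82 [ 0.804 -0.008  0.025]
scene tin [395. 176.] 0.87 [0.613 0.252 0.106]
scene ramekin_low [259. 238.] 0.68 [ 0.391 -0.104  0.027]
top carton_center [433. 234.] 0.81 [ 0.408 -0.249  0.17 ]
top carton_center [369. 183.] 0.79 [ 0.528 -0.102  0.169]
top carton [426. 236.] 0.93 [ 0.403 -0.233  0.168]
top carton [366. 187.] 0.71 [ 0.519 -0.095  0.169]
top bay [334. 182.] 0.64 [ 0.554 -0.022  0.02 ]
top bay_home [283. 188.] 0.67 [0.533 0.115 0.014]
top jug [393. 114.] 0.77 [ 0.716 -0.165  0.111]
top mould [326.  94.] 0.71 [0.786 0.006 0.049]
top tin [169. 186.] 0.8 [0.536 0.429 0.004]
top spoon [468. 139.] 0.9 [ 0.681 -0.385  0.009]
1.1 [[ 0.953  0.303  0.   ]
 [ 0.303 -0.953  0.   ]
 [ 0.    -0.    -1.   ]] [-0.88490795 -0.62900386  0.7550328 ]
```

View pics/scene0.png

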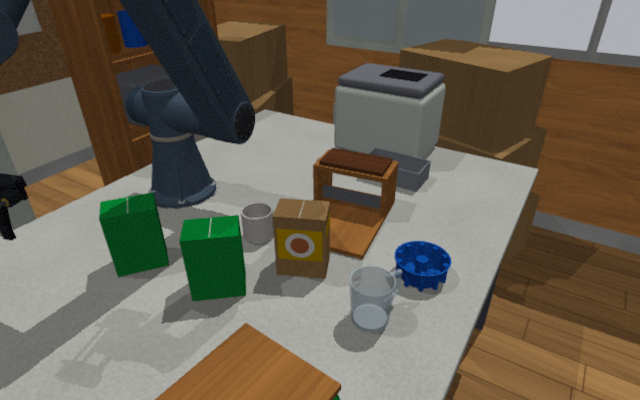

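View pics/top0.png

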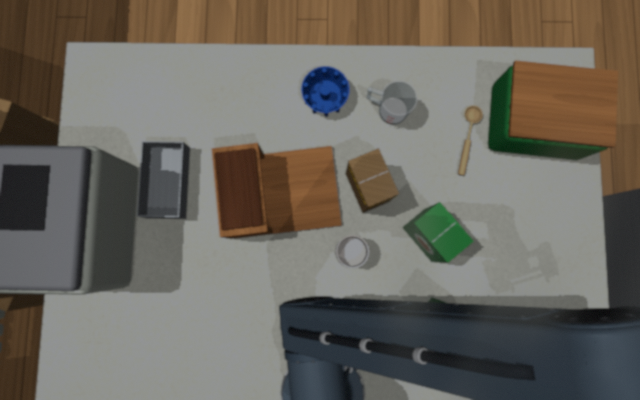

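The brown carton is at (371,181) in the top view and the green decoy is at (438,232). The step is the right edge of the board, near column 338, and the roof is at (240,190). Next I fit the poses from the depth.

```bash
cat >> h.py <<'E'
def rect(W,lo,hi,name=''):
    m=np.all((W>lo)&(W<hi),-1); p=W[m]
    r=cv2.minAreaRect((p[:,:2]*1000).astype(np.float32)); 
    print(name,m.sum(),'c',np.round(r[0],1),'size',np.round(r[1],1),'ang',round(r[2],1),'z',np.round(np.median(p[:,2]),4),'box',np.round(cv2.boxPoints(r)).tolist()); return p
E
python3 - <<'E'
from h import *
W=np.load('top0.npy')
rect(W,(.42,-.21,.15),(.64,-.03,.19),'carton')
rect(W,(.42,0.03,.14),(.66,.35,.165),'roof')
rect(W,(.40,-.06,.007),(.68,.14,.022),'base')
rect(W,(.35,-.4,.15),(.48,-.19,.19),'green')
rect(W,(.3,-.15,.06),(.45,-.0,.12),'ramekin')
rect(W,(.62,-.3,.06),(.8,-.1,.14),'jug')
for c in (180,190): print(np.round(W[c,200:400:8],3).tolist())
S=np.load('scene0.npy')
rect(S,(.42,-.23,.16),(.64,-.03,.19),'cartonS')
p=rect(S,(.35,-.2,.06),(.45,-.0,.12),'ramekinS')
print(np.round(W[240:262:4,340:370:6],3).tolist())
E
```

```text
carton 1766 c [ 504.3 -129.8] size [202.4  84. ] ang 26.1 z 0.1703 box [[395.0, -137.0], [432.0, -212.0], [614.0, -123.0], [577.0, -47.0]]
roof 3436 c [517.2 211.6] size [206.9 115.1] ang 7.8 z 0.1513 box [[407.0, 255.0], [422.0, 141.0], [627.0, 169.0], [612.0, 283.0]]
base 5081 c [539.1  41.2] size [197.6 277. ] ang 90.0 z 0.0145 box [[401.0, -58.0], [678.0, -58.0], [678.0, 140.0], [401.0, 140.0]]
green 1846 c [ 413.9 -276.1] size [120.7  81.1] ang 40.4 z 0.1701 box [[342.0, -284.0], [394.0, -346.0], [486.0, -268.0], [433.0, -206.0]]
ramekin 228 c [366.3 -69.4] size [81.6 82.4] ang 32.6 z 0.0836 box [[310.0, -57.0], [354.0, -126.0], [423.0, -82.0], [378.0, -13.0]]
jug 708 c [ 753.7 -170.5] size [ 91.4 119.3] ang 8.9 z 0.0951 box [[699.0, -119.0], [718.0, -237.0], [808.0, -222.0], [790.0, -105.0]]
[[0.554, 0.345, 0.003], [0.554, 0.323, 0.002], [0.532, 0.267, 0.141], [0.53, 0.245, 0.153], [0.531, 0.226, 0.151], [0.531, 0.207, 0.15], [0.532, 0.187, 0.15], [0.532, 0.168, 0.149], [0.555, 0.167, 0.014], [0.555, 0.145, 0.015], [0.555, 0.124, 0.015], [0.556, 0.102, 0.011], [0.557, 0.081, 0.
[... 1158 characters left out ...]
[0.395, -0.055, 0.047], [0.395, -0.071, 0.046], [0.396, -0.086, 0.044], [0.395, -0.099, 0.083]], [[0.384, -0.04, 0.051], [0.385, -0.056, 0.042], [0.385, -0.071, 0.047], [0.385, -0.087, 0.039], [0.385, -0.101, 0.056]], [[0.374, -0.04, 0.045], [0.374, -0.056, 0.043], [0.375, -0.071, 0.045], [0.375, -0.086, 0.048], [0.375, -0.102, 0.045]], [[0.364, -0.04, 0.042], [0.364, -0.056, 0.045], [0.364, -0.071, 0.044], [0.365, -0.086, 0.051], [0.365, -0.103, 0.039]], [[0.354, -0.04, 0.049], [0.354, -0.056, 0.045], [0.354, -0.071, 0.045], [0.354, -0.087, 0.042], [0.355, -0.102, 0.046]], [[0.344, -0.039, 0.083], [0.344, -0.056, 0.048], [0.344, -0.071, 0.044], [0.344, -0.087, 0.044], [0.345, -0.1, 0.074]]]
```

```bash
cat >> h.py <<'E'
def fit(W,sel,lo,hi,name=''):
    m=(np.all((W>lo)&(W<hi),-1)&sel).astype(np.uint8)
    m=cv2.morphologyEx(m,cv2.MORPH_OPEN,np.ones((3,3),np.uint8))
    n,l,st,_=cv2.connectedComponentsWithStats(m); k=1+np.argmax(st[1:,4]); p=W[l==k]
    r=cv2.minAreaRect((p[:,:2]*1000).astype(np.float32))
    print(name,len(p),'c',np.round(r[0],1),'size',np.round(r[1],1),'ang',round(r[2],1),'mean',np.round(p.mean(0)*1000,1),np.round(cv2.boxPoints(r)).tolist()); return p
E
python3 - <<'E'
from h import *
W=np.load('top0.npy'); im=cv2.imread('pics/top0.png').astype(int)
brown=(im[...,2]>im[...,0]+25)&(im[...,2]>im[...,1])
p=fit(W,brown,(.42,-.22,.155),(.64,-.03,.19),'carton')
fit(W,brown,(.40,-.06,.004),(.68,.3,.025),'base')
fit(W,brown,(.40,.06,.14),(.68,.3,.165),'roof')
fit(W,brown,(.40,-.06,.004),(.68,.1,.025),'base to y.1')
E
```

```text
carton 1668 c [ 540.5 -111.7] size [120.3  79.5] ang 23.9 mean [ 538.9 -111.2  170.1] [[469.0, -100.0], [502.0, -173.0], [612.0, -124.0], [579.0, -51.0]]
base 5807 c [532.3  69.2] size [222.8 198.3] ang 7.9 mean [530.1  68.   14.5] [[408.0, 152.0], [435.0, -44.0], [656.0, -14.0], [629.0, 183.0]]
roof 3285 c [510.2 209.8] size [196.6 106.4] ang 7.9 mean [508.8 209.6 151.3] [[406.0, 249.0], [420.0, 144.0], [615.0, 171.0], [600.0, 276.0]]
base to y.1 3855 c [535.8  42.1] size [222.4 143.6] ang 7.9 mean [529.9  34.9  14.5] [[416.0, 98.0], [435.0, -44.0], [656.0, -14.0], [636.0, 128.0]]
```

```bash
cat >> h.py <<'E'
from scipy.spatial.transform import Rotation as Ro
A=np.deg2rad(7.9); O=np.array([.5458,-.0290])
bx=np.array([-np.sin(A),np.cos(A)]); by=np.array([-np.cos(A),-np.sin(A)])
def tobay(p): d=np.asarray(p)[...,:2]-O; return np.stack([d@bx,d@by],-1)
def toworld(x,y): return O+x*bx+y*by
def Rt(lean):
    l=np.deg2rad(lean); y=np.r_[-by,0]; z=np.r_[bx*np.sin(l),-np.cos(l)]; return np.stack([np.cross(y,z),y,z],1)
def turn(lean):
    s=bot.read_state(); return Ro.from_matrix(Rt(lean)@np.array(s['tcp_rot']).T).as_rotvec()/2
def where(lean):
    s=bot.read_state(); p=np.array(s['position']); R=np.array(s['tcp_rot']); t=p+.025*R[:,2]
    print('t',s['time_s'],'tcp',np.round(p,4),'tipbay',np.round(tobay(t)*1000,1),'z',round(t[2]*1000,1),'turn left',np.round(turn(lean),3),'F',np.round(s['force'],1),'q',np.round(s['joint_positions']))
E
python3 - <<'E'
from h import *
where(35)
for x in(-162,): print(toworld(x/1000,-.013)-bot.read_state()['position'][:2])
E
```

```text
t 1.1 tcp [ 0.1894 -0.5956  0.2081] tipbay [-512.2  430.9] z 183.1 turn left [ 0.28  -0.177  0.677] F [-0.9 -0.6  0.8] q [-83.  30.  82.   0.  68. -10.]
[0.39153715 0.40788987]
```

```bash
python3 -m handwheel '[[0.01,0.01,0.04,0.023,-0.015,0.056],[0.03,0.02,0.08,0.047,-0.03,0.113],[0.05,0.04,0.11,0.07,-0.044,0.169],[0.08,0.06,0.13,0.093,-0.059,0.226],[0.11,0.09,0.15,0.117,-0.074,0.282],[0.14,0.11,0.16,0.14,-0.088,0.338],[0.17,0.13,0.17,0.163,-0.103,0.395],[0.19,0.16,0.17,0.187,-0.118,0.451]]' 0.2; python3 -c "
from h import *
where(35);print(toworld(-.162,-.013)-bot.read_state()['position'][:2])"
```

```text
time_s: 1.77
position: [0.3822, -0.4362, 0.3806]
tcp_rot: [[0.328, 0.944, 0.047], [0.857, -0.318, 0.407], [0.398, -0.093, -0.912]]
force: [-0.3, -0.5, -0.2]
opening: 0.609
grasp_force: 0.0
t 1.7667 tcp [ 0.3822 -0.4362  0.3806] tipbay [-370.9  215.5] z 357.8 turn left [ 0.096 -0.056  0.226] F [-0.3 -0.5 -0.2] q [-67.  28.  63.  13. 110. -45.]
[0.19877186 0.24850884]
```

```bash
python3 -m handwheel '[[0.025,0.03,0,0.02,-0.01,0.045],[0.05,0.06,0,0.04,-0.02,0.09],[0.075,0.09,0,0.06,-0.035,0.14],[0.1,0.12,0,0.08,-0.045,0.19],[0.125,0.155,0,0.096,-0.056,0.226],[0.15,0.185,0,0.096,-0.056,0.226],[0.175,0.215,0,0.096,-0.056,0.226],[0.199,0.2485,0,0.096,-0.056,0.226]]'; python3 -c "
from h import *
where(35);print(toworld(-.162,-.013)-bot.read_state()['position'][:2])"
```

```text
time_s: 2.43
position: [0.5796, -0.186, 0.3775]
tcp_rot: [[-0.104, 0.991, -0.083], [0.81, 0.133, 0.57], [0.576, -0.008, -0.817]]
force: [-0.2, -0.3, 0.0]
opening: 0.599
grasp_force: 0.0
t 2.4333 tcp [ 0.5796 -0.186   0.3775] tipbay [-145.7  -11.8] z 357.0 turn left [-0.001 -0.004  0.002] F [-0.2 -0.3  0. ] q [-40.  32.  60.  25. 113. -43.]
[ 0.00129637 -0.00171131]
```

```bash
python3 -m handwheel '[[0,0,-0.04,0,0,0],[0,-0.002,-0.08,0,0,0],[0,-0.003,-0.12,0,0,0],[0,-0.003,-0.16,0,0,0],[0,-0.003,-0.2,0,0,0],[0,-0.003,-0.24,0,0,0],[0,-0.003,-0.28,0,0,0],[0.001,-0.003,-0.312,0,0,0]]'
python3 - <<'E'
from h import *
where(35)
im,W=cloud('scene'); cv2.imwrite('pics/s1.png',im)
E
```

```text
time_s: 3.1
position: [0.5784, -0.1896, 0.0631]
tcp_rot: [[-0.104, 0.991, -0.085], [0.81, 0.134, 0.571], [0.577, -0.01, -0.816]]
force: [-0.4, -0.9, 0.7]
opening: 0.601
grasp_force: 0.0
t 3.1 tcp [ 0.5784 -0.1896  0.0631] tipbay [-149.1  -10. ] z 42.6 turn left [-0.002 -0.005  0.002] F [-0.4 -0.9  0.7] q [-41.  51.  76.  22.  82. -57.]
```

View pics/s1.png

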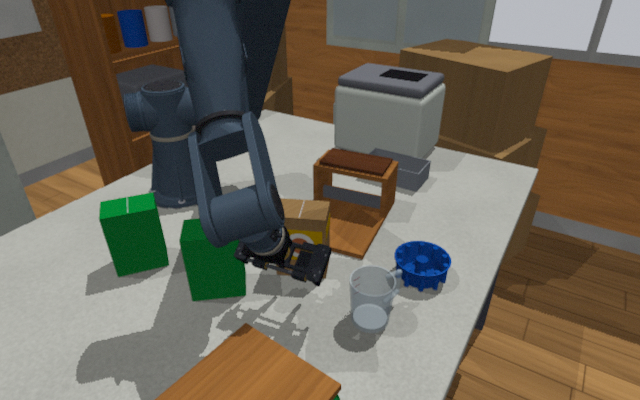

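The gripper is at (285,255), behind the carton, and nothing else has moved. I lower it and push.

```bash
python3 -m handwheel '[[0,0,-0.008,0,0,0],[0,0,-0.018,0,0,0],[-0.0005,0.004,-0.019,0,0,0],[-0.001,0.008,-0.019,0,0,0],[-0.0015,0.012,-0.019,0,0,0],[-0.002,0.015,-0.019,0,0,0],[-0.0025,0.018,-0.019,0,0,0],[-0.003,0.021,-0.019,0,0,0]]'; python3 -m handwheel '[[-0.0004,0.003,0,0,0,0],[-0.0008,0.006,0,0,0,0],[-0.0012,0.009,0,0,0,0],[-0.0016,0.012,0,0,0,0],[-0.002,0.015,0,0,0,0],[-0.0024,0.018,0,0,0,0],[-0.0028,0.0205,0,0,0,0],[-0.003,0.023,0,0,0,0]]';python3 - <<'E'
from h import *
where(35)
im,W=cloud('top'); cv2.imwrite('pics/t1.png',im); im=im.astype(int)
brown=(im[...,2]>im[...,0]+25)&(im[...,2]>im[...,1])
p=fit(W,brown,(.42,-.22,.155),(.64,.0,.19),'carton'); print(tobay(p.mean(0)))
E
```

```text
time_s: 3.82
position: [0.5767, -0.1689, 0.048]
tcp_rot: [[-0.106, 0.991, -0.083], [0.811, 0.134, 0.57], [0.576, -0.007, -0.818]]
force: [0.0, -0.2, -0.0]
opening: 0.602
grasp_force: 0.0
time_s: 4.48
position: [0.5737, -0.1469, 0.047]
tcp_rot: [[-0.106, 0.991, -0.083], [0.811, 0.134, 0.569], [0.575, -0.007, -0.818]]
force: [0.6, -2.9, 0.2]
opening: 0.602
grasp_force: 1.1
t 4.4833 tcp [ 0.5737 -0.1469  0.047 ] tipbay [-106.2  -11.3] z 26.5 turn left [-0.    -0.004  0.002] F [ 0.6 -2.9  0.2] q [-38.  50.  80.  24.  77. -57.]
carton 59 c [578.3 -63.1] size [13.9 27.2] ang 27.3 mean [578.5 -61.8 169.7] [[566.0, -54.0], [578.0, -78.0], [591.0, -72.0], [578.0, -48.0]]
[-0.03695324 -0.02792399]
```

View pics/t1.png

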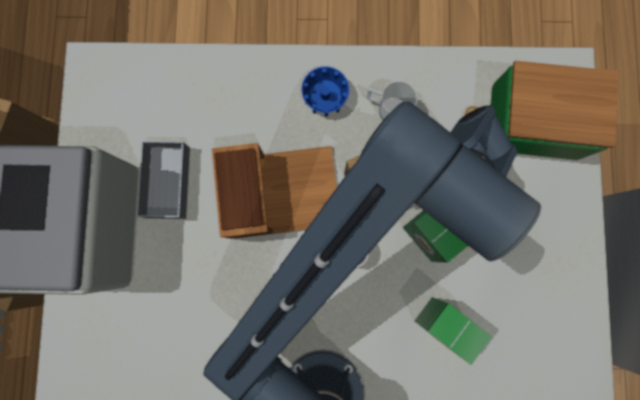

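The arm hides the carton from the top camera, so I continue slowly and watch the force.

```bash
python3 -m handwheel '[[-0.0002,0.0012,0,0,0,0],[-0.0004,0.0025,0,0,0,0],[-0.0005,0.0037,0,0,0,0],[-0.0007,0.005,0,0,0,0],[-0.0009,0.0062,0,0,0,0],[-0.001,0.0075,0,0,0,0],[-0.0012,0.0087,0,0,0,0],[-0.0014,0.01,0,0,0,0]]';python3 - <<'E'
from h import *
where(35)
im,W=cloud('scene'); cv2.imwrite('pics/s2.png',im); im=im.astype(int)
brown=(im[...,2]>im[...,0]+25)&(im[...,2]>im[...,1])
p=fit(W,brown,(.42,-.22,.155),(.64,.03,.185),'carton'); print(tobay(p.mean(0)))
E
```

```text
time_s: 5.2
position: [0.5719, -0.136, 0.047]
tcp_rot: [[-0.105, 0.991, -0.084], [0.81, 0.134, 0.57], [0.576, -0.008, -0.817]]
force: [0.2, -2.3, 0.3]
opening: 0.596
grasp_force: 1.1
t 5.2 tcp [ 0.5719 -0.136   0.047 ] tipbay [-95.1 -11.1] z 26.6 turn left [-0.001 -0.004  0.002] F [ 0.2 -2.3  0.3] q [-37.  50.  81.  24.  77. -57.]
carton 716 c [555.2 -91.6] size [81.  85.1] ang 24.0 mean [564.  -95.7 167.6] [[501.0, -69.0], [535.0, -147.0], [609.0, -114.0], [575.0, -36.0]]
[-0.06855921 -0.00881154]
```

```bash
python3 -m handwheel '[[-0.0002,0.0012,0,0,0,0],[-0.0004,0.0025,0,0,0,0],[-0.0005,0.0037,0,0,0,0],[-0.0007,0.005,0,0,0,0],[-0.0009,0.0062,0,0,0,0],[-0.001,0.0075,0,0,0,0],[-0.0012,0.0087,0,0,0,0],[-0.0014,0.01,0,0,0,0]]';python3 - <<'E'
from h import *
where(35)
im,W=cloud('scene'); cv2.imwrite('pics/s3.png',cv2.resize(im[150:330,180:460],None,fx=2.8,fy=2.8)); im=im.astype(int)
brown=(im[...,2]>im[...,0]+25)&(im[...,2]>im[...,1])
p=fit(W,brown,(.42,-.22,.155),(.64,.03,.185),'carton'); print(tobay(p.mean(0)))
E
```

```text
time_s: 5.92
position: [0.5705, -0.126, 0.047]
tcp_rot: [[-0.105, 0.991, -0.084], [0.81, 0.134, 0.57], [0.577, -0.008, -0.817]]
force: [-0.1, -2.5, 0.2]
opening: 0.599
grasp_force: 1.1
t 5.9167 tcp [ 0.5705 -0.126   0.047 ] tipbay [-85.  -11.1] z 26.6 turn left [-0.001 -0.004  0.002] F [-0.1 -2.5  0.2] q [-37.  50.  82.  25.  76. -57.]
carton 698 c [555.6 -80.1] size [77.9 87.3] ang 24.6 mean [563.5 -86.1 167.4] [[502.0, -57.0], [538.0, -136.0], [609.0, -104.0], [573.0, -24.0]]
[-0.05902601 -0.00970927]
```

View pics/s3.png

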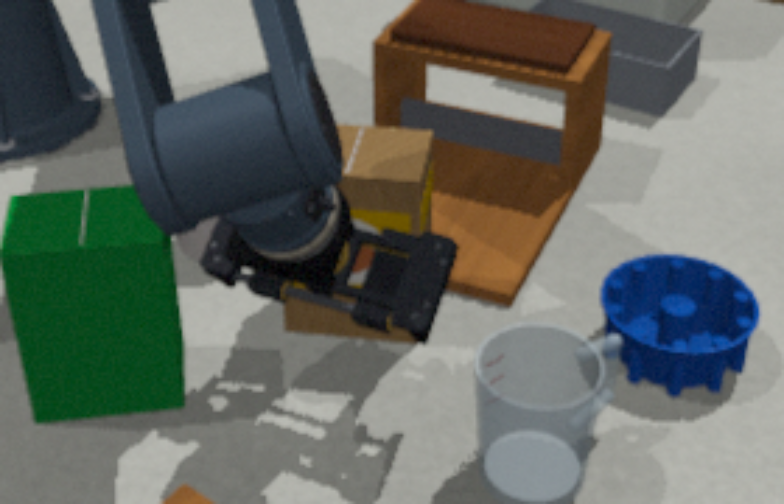

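Run:
```python
from h import *
im,W=cloud('scene'); 
for (u,v) in [(188+97,150+113),(180+105,150+116),(180+115,150+116),(180+125,150+118),(180+132,150+118),(180+142,150+78),(180+148,150+78),(180+150,150+72),(180+134,150+74),(180+125,150+47),(180+152,150+47),(180+152,150+58),(180+127,150+63),(180+140,150+62)]:
    w=W[v,u]; print(u,v,im[v,u],np.round(w,3),np.round(tobay(w)*1000,1))
```

```text
285 263 [37 60 82] [ 0.507 -0.145  0.018] [-109.1   54.7]
285 266 [36 62 81] [ 0.506 -0.145  0.009] [-109.3   55.1]
295 266 [41 65 85] [ 0.529 -0.135  0.012] [-102.9   30.8]
305 268 [40 65 85] [ 0.552 -0.125  0.008] [-95.7   7.3]
312 268 [43 66 88] [ 0.568 -0.118  0.01 ] [-91.   -9.4]
322 228 [  0  85 109] [ 0.592 -0.11   0.132] [-86.6 -34.5]
328 228 [37 56 76] [ 0.602 -0.101  0.13 ] [-78.7 -45.9]
330 222 [35 72 93] [ 0.603 -0.094  0.144] [-72.4 -48.2]
314 224 [33 66 82] [ 0.574 -0.115  0.14 ] [-89.1 -15.7]
305 197 [ 76 118 149] [ 0.517 -0.064  0.168] [-31.1  33.8]
332 197 [ 76 119 150] [ 0.573 -0.034  0.17 ] [ -8.3 -26.4]
332 208 [42 66 84] [ 0.588 -0.06   0.158] [-36.3 -38. ]
307 213 [48 74 95] [ 0.559 -0.121  0.168] [-92.6  -0.5]
320 212 [ 66 104 131] [ 0.583 -0.103  0.169] [-78.9 -26.3]
```

Run:
```python
from h import *
im,W=cloud('wrist'); cv2.imwrite('pics/w1.png',im)
c=cams.calibration('wrist'); s=bot.read_state(); T=np.array(c['tool_from_camera']); K=np.array(c['mtx'])
print(np.round(T,3))
def pix(pt): q=T[:3,:3].T@(np.array(pt)-T[:3,3]); q=K@q; return np.round(q[:2]/q[2])
for pt in ([0,0,.025],[0,.026,.025],[0,-.026,.025],[.0095,-.026,.025],[-.0095,-.026,.025]): print(pt,pix(pt))
for u in range(20,640,60): print(u,[np.round(np.r_[tobay(W[v,u]),W[v,u,2]]*1000).tolist() for v in (100,200,300,380)])
```

```text
[[ 0.001 -0.971 -0.24   0.065]
 [ 1.     0.001  0.001 -0.001]
 [-0.001 -0.24   0.971 -0.177]
 [ 0.     0.     0.     1.   ]]
[0, 0, 0.025] [323. 220.]
[0, 0.026, 0.025] [365. 220.]
[0, -0.026, 0.025] [280. 220.]
[0.0095, -0.026, 0.025] [280. 205.]
[-0.0095, -0.026, 0.025] [281. 234.]
20 [[-103.0, 52.0, 169.0], [-60.0, 206.0, -1.0], [-141.0, 68.0, 136.0], [-155.0, 37.0, 167.0]]
80 [[-103.0, 40.0, 169.0], [-111.0, 64.0, 130.0], [-142.0, 42.0, 150.0], [-155.0, 27.0, 169.0]]
140 [[-101.0, 29.0, 166.0], [-107.0, 51.0, 120.0], [-142.0, 30.0, 149.0], [-155.0, 17.0, 169.0]]
200 [[-98.0, 17.0, 163.0], [-103.0, 34.0, 111.0], [-141.0, 20.0, 137.0], [-155.0, 8.0, 168.0]]
260 [[-94.0, 4.0, 157.0], [-99.0, 14.0, 99.0], [-130.0, 29.0, -0.0], [-155.0, -2.0, 172.0]]
320 [[-90.0, -11.0, 151.0], [-93.0, -10.0, 83.0], [-130.0, -9.0, -0.0], [-155.0, -11.0, 170.0]]
380 [[-86.0, -28.0, 146.0], [-82.0, -42.0, 54.0], [-130.0, -47.0, -0.0], [-155.0, -19.0, 171.0]]
440 [[-81.0, -48.0, 138.0], [-62.0, -94.0, -1.0], [-141.0, -42.0, 135.0], [-156.0, -31.0, 162.0]]
500 [[22.0, -152.0, 1.0], [-62.0, -137.0, -2.0], [-142.0, -50.0, 149.0], [-156.0, -41.0, 162.0]]
560 [[23.0, -201.0, -0.0], [-62.0, -179.0, -1.0], [-142.0, -64.0, 148.0], [-156.0, -52.0, 161.0]]
620 [[-19.0, -191.0, 55.0], [-63.0, -221.0, 0.0], [-141.0, -89.0, 134.0], [-156.0, -62.0, 162.0]]
```

View pics/w1.png

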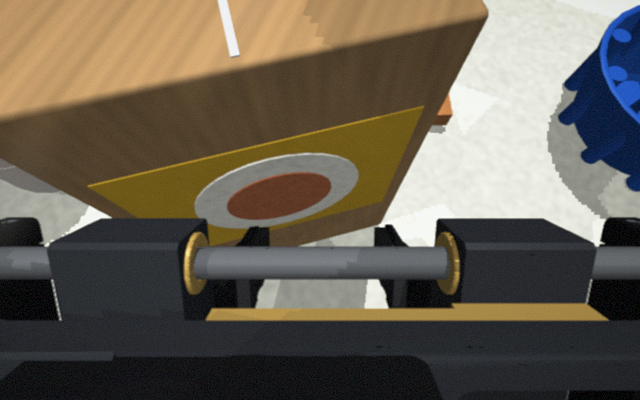

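Run:
```python
from h import *
im,W=cloud('wrist'); s=bot.read_state(); R=np.array(s['tcp_rot']); p=np.array(s['position'])
for u in (246,252,258,264,380,386,392,398):
    print(u,[(v,int(im[v,u].max()),np.round((R.T@(W[v,u]-p))*1000).tolist()) for v in (224,230,236,242,288,296)])
where(35)
```

```text
246 [(224, 128, [13.0, -37.0, -21.0]), (230, 92, [7.0, -39.0, -12.0]), (236, 21, [10.0, -35.0, -31.0]), (242, 24, [11.0, -33.0, -39.0]), (288, 47, [2.0, -28.0, -63.0]), (296, 43, [-0.0, -28.0, -65.0])]
252 [(224, 128, [12.0, -34.0, -19.0]), (230, 17, [10.0, -34.0, -22.0]), (236, 22, [10.0, -32.0, -31.0]), (242, 20, [9.0, -31.0, -36.0]), (288, 18, [0.0, -27.0, -60.0]), (296, 16, [-3.0, -27.0, -60.0])]
258 [(224, 119, [11.0, -32.0, -18.0]), (230, 15, [9.0, -32.0, -19.0]), (236, 23, [9.0, -30.0, -28.0]), (242, 16, [9.0, -29.0, -35.0]), (288, 27, [-8.0, -28.0, -44.0]), (296, 177, [-50.0, -42.0, 22.0])]
264 [(224, 123, [11.0, -29.0, -16.0]), (230, 20, [9.0, -29.0, -19.0]), (236, 24, [9.0, -27.0, -27.0]), (242, 17, [7.0, -27.0, -30.0]), (288, 175, [-47.0, -38.0, 26.0]), (296, 182, [-51.0, -38.0, 24.0])]
380 [(224, 245, [-11.0, 40.0, 50.0]), (230, 29, [9.0, 27.0, -18.0]), (236, 27, [9.0, 26.0, -27.0]), (242, 14, [8.0, 25.0, -33.0]), (288, 243, [-46.0, 37.0, 26.0]), (296, 236, [-50.0, 37.0, 22.0])]
386 [(224, 151, [11.0, 31.0, -15.0]), (230, 14, [9.0, 30.0, -20.0]), (236, 29, [9.0, 29.0, -27.0]), (242, 20, [9.0, 27.0, -35.0]), (288, 14, [-4.0, 25.0, -51.0]), (296, 107, [-8.0, 25.0, -51.0])]
392 [(224, 225, [-11.0, 48.0, 50.0]), (230, 27, [11.0, 32.0, -24.0]), (236, 17, [11.0, 30.0, -32.0]), (242, 17, [9.0, 30.0, -36.0]), (288, 18, [1.0, 25.0, -61.0]), (296, 15, [-2.0, 25.0, -61.0])]
398 [(224, 247, [-11.0, 53.0, 51.0]), (230, 248, [-14.0, 52.0, 47.0]), (236, 56, [10.0, 33.0, -31.0]), (242, 24, [11.0, 31.0, -40.0]), (288, 44, [3.0, 27.0, -64.0]), (296, 46, [-1.0, 27.0, -64.0])]
t 6.1167 tcp [ 0.5705 -0.1257  0.0471] tipbay [-84.8 -11. ] z 26.7 turn left [-0.002 -0.004  0.002] F [ 0.7 -1.5  0.4] q [-37.  50.  82.  25.  76. -57.]
```

Wrist view: the carton is at (250,150) and is still skewed. The black finger parts at (255,235) and (388,235) meet its face about 40 mm higher up than the stated fingertips would. I back off a little and look at the fingers in the clear.

```bash
python3 -m handwheel '[[0.001,-0.006,0,0,0,0],[0.002,-0.012,0,0,0,0],[0.003,-0.018,0,0,0,0],[0.003,-0.024,0,0,0,0],[0.004,-0.03,0,0,0,0],[0.005,-0.036,0,0,0,0],[0.005,-0.036,0,0,0,0],[0.005,-0.036,0,0,0,0]]'
python3 - <<'E'
from h import *
im,W=cloud('wrist'); s=bot.read_state(); R=np.array(s['tcp_rot']); p=np.array(s['position'])
cv2.imwrite('pics/w2.png',cv2.resize(im[130:330,200:450],None,fx=3,fy=3))
for u in (258,264,270,276,368,374,380,386):
    print(u,[(v,int(im[v,u].max()),np.round((R.T@(W[v,u]-p))*1000).tolist()) for v in (196,204,212,218,224,230,236)])
E
```

```text
time_s: 6.78
position: [0.5756, -0.1626, 0.047]
tcp_rot: [[-0.105, 0.991, -0.083], [0.81, 0.133, 0.571], [0.577, -0.008, -0.817]]
force: [0.6, -0.2, 0.3]
opening: 0.601
grasp_force: 0.0
258 [(196, 77, [10.0, -43.0, 44.0]), (204, 106, [1.0, -45.0, 55.0]), (212, 172, [-5.0, -45.0, 56.0]), (218, 177, [-8.0, -45.0, 53.0]), (224, 128, [10.0, -32.0, -14.0]), (230, 20, [9.0, -31.0, -20.0]), (236, 34, [9.0, -30.0, -28.0])]
264 [(196, 80, [9.0, -39.0, 47.0]), (204, 168, [0.0, -42.0, 60.0]), (212, 174, [-4.0, -41.0, 55.0]), (218, 173, [-8.0, -41.0, 53.0]), (224, 168, [-12.0, -41.0, 51.0]), (230, 28, [8.0, -29.0, -19.0]), (236, 31, [9.0, -27.0, -28.0])]
270 [(196, 80, [8.0, -36.0, 50.0]), (204, 170, [1.0, -37.0, 58.0]), (212, 176, [-4.0, -37.0, 55.0]), (218, 175, [-8.0, -37.0, 52.0]), (224, 170, [-11.0, -36.0, 49.0]), (230, 150, [-15.0, -36.0, 48.0]), (236, 155, [-19.0, -36.0, 46.0])]
276 [(196, 80, [8.0, -32.0, 53.0]), (204, 166, [0.0, -33.0, 59.0]), (212, 169, [-4.0, -32.0, 54.0]), (218, 167, [-8.0, -33.0, 54.0]), (224, 169, [-12.0, -32.0, 50.0]), (230, 159, [-16.0, -32.0, 49.0]), (236, 175, 
[... 231 characters left out ...]
[-18.0, 31.0, 44.0])]
374 [(196, 242, [5.0, 37.0, 62.0]), (204, 241, [1.0, 36.0, 57.0]), (212, 241, [-4.0, 36.0, 54.0]), (218, 241, [-8.0, 36.0, 52.0]), (224, 241, [-11.0, 36.0, 49.0]), (230, 148, [7.0, 25.0, -15.0]), (236, 128, [4.0, 25.0, -16.0])]
380 [(196, 241, [5.0, 41.0, 63.0]), (204, 241, [1.0, 41.0, 57.0]), (212, 241, [-4.0, 40.0, 55.0]), (218, 242, [-8.0, 40.0, 52.0]), (224, 240, [-11.0, 40.0, 49.0]), (230, 39, [9.0, 27.0, -19.0]), (236, 42, [8.0, 26.0, -27.0])]
386 [(196, 236, [5.0, 46.0, 62.0]), (204, 241, [1.0, 45.0, 57.0]), (212, 241, [-5.0, 45.0, 56.0]), (218, 241, [-8.0, 44.0, 52.0]), (224, 140, [10.0, 31.0, -15.0]), (230, 7, [9.0, 30.0, -21.0]), (236, 34, [8.0, 29.0, -27.0])]
```

View pics/w2.png

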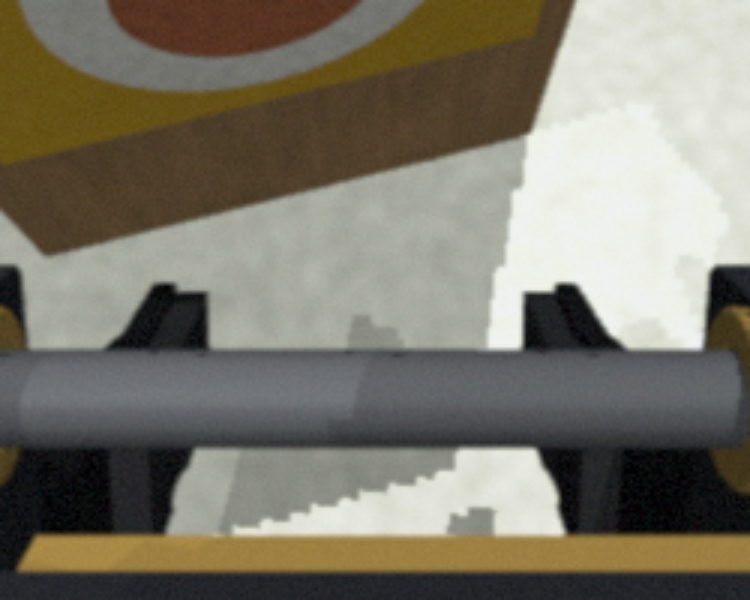

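The fingers really end at about tool z = -15 mm, not +25, since table shows beyond them. The tip is therefore about 55 mm high, which is too high for a low push. I lower in stages and watch the force.

```bash
sed -i "s/t=p+.025\*R/t=p-.015*R/" h.py; python3 -m handwheel '[[0,0,-0.003,0,0,0],[0,0,-0.006,0,0,0],[0,0,-0.009,0,0,0],[0,0,-0.012,0,0,0],[0,0,-0.015,0,0,0],[0,0,-0.017,0,0,0],[0,0,-0.019,0,0,0],[0,0,-0.021,0,0,0]]'; python3 -c "
from h import *
where(35)"
```

```text
time_s: 7.5
position: [0.5756, -0.1621, 0.0258]
tcp_rot: [[-0.105, 0.991, -0.083], [0.81, 0.134, 0.571], [0.577, -0.008, -0.817]]
force: [0.2, 0.1, 0.6]
opening: 0.598
grasp_force: 0.0
t 7.5 tcp [ 0.5756 -0.1621  0.0258] tipbay [-144.6  -11.3] z 38.1 turn left [-0.001 -0.004  0.002] F [0.2 0.1 0.6] q [-39.  53.  79.  24.  77. -58.]
```

```bash
python3 -m handwheel '[[0,0,-0.001,0,0,0],[0,0.003,-0.002,0,0,0],[-0.001,0.006,-0.003,0,0,0],[-0.001,0.009,-0.004,0,0,0],[-0.002,0.012,-0.005,0,0,0],[-0.002,0.015,-0.005,0,0,0],[-0.002,0.018,-0.005,0,0,0],[-0.003,0.021,-0.005,0,0,0]]'|grep -E 'pos|force'; python3 -m handwheel '[[0,0.003,-0.001,0,0,0],[-0.001,0.006,-0.002,0,0,0],[-0.001,0.009,-0.003,0,0,0],[-0.002,0.012,-0.004,0,0,0],[-0.002,0.014,-0.005,0,0,0],[-0.002,0.016,-0.006,0,0,0],[-0.002,0.018,-0.007,0,0,0],[-0.003,0.02,-0.007,0,0,0]]'; python3 -c "
from h import *
where(35)"
```

```text
position: [0.5728, -0.1408, 0.0211]
force: [1.0, 0.8, 0.3]
grasp_force: 0.0
time_s: 8.83
position: [0.5704, -0.1221, 0.0139]
tcp_rot: [[-0.106, 0.991, -0.082], [0.812, 0.134, 0.569], [0.575, -0.006, -0.818]]
force: [0.5, -1.5, -0.6]
opening: 0.6
grasp_force: 1.2
t 8.8333 tcp [ 0.5704 -0.1221  0.0139] tipbay [-104.2  -11.6] z 26.2 turn left [-0.    -0.003  0.002] F [ 0.5 -1.5 -0.6] q [-37.  52.  83.  25.  73. -58.]
```

```bash
python3 -m handwheel '[[-0.0002,0.0012,0,0,0,0],[-0.0004,0.0025,0,0,0,0],[-0.0005,0.0037,0,0,0,0],[-0.0007,0.005,0,0,0,0],[-0.0009,0.0062,0,0,0,0],[-0.001,0.0075,0,0,0,0],[-0.0012,0.0087,0,0,0,0],[-0.0014,0.01,0,0,0,0]]';cat >> h.py <<'E'
def face(n='scene'):
    im,W=cloud(n); i=im.astype(int)
    brown=(i[...,2]>i[...,0]+20)&(i[...,2]>i[...,1])&(i[...,2]>50)
    b=tobay(W)*1000; z=W[...,2]*1000
    m=brown&(b[...,0]>-125)&(b[...,0]<-60)&(abs(b[...,1])<90)&(z>6)&(z<155)
    p=b[m]; m0=np.ones(len(p),bool)
    for _ in range(4):
        k=np.polyfit(p[m0,1],p[m0,0],1); r=p[:,0]-np.polyval(k,p[:,1]); m0=abs(r)<4
    print(n,'front face n',m0.sum(),'skew deg',round(np.degrees(np.arctan(k[0])),1),'x at y=0',round(k[1],1),'y range',np.round(np.percentile(p[m0,1],[1,99])),'tilt mm/mm',np.round(np.polyfit(z[m][m0],r[m0],1)[0],3))
    return im,W
E
python3 -c "
from h import *
where(35);face();face('wrist')"
```

```text
time_s: 9.5
position: [0.5679, -0.1111, 0.014]
tcp_rot: [[-0.105, 0.991, -0.084], [0.81, 0.134, 0.57], [0.576, -0.008, -0.817]]
force: [-1.2, -5.1, 1.0]
opening: 0.602
grasp_force: 2.2
t 9.5 tcp [ 0.5679 -0.1111  0.014 ] tipbay [-93.  -10.7] z 26.2 turn left [-0.001 -0.004  0.002] F [-1.2 -5.1  1. ] q [-36.  52.  84.  26.  72. -58.]
scene front face n 492 skew deg -5.1 x at y=0 -83.9 y range [-44.  47.] tilt mm/mm -0.001
wrist front face n 83721 skew deg -4.4 x at y=0 -83.0 y range [-43.  71.] tilt mm/mm 0.005
```

```bash
python3 -m handwheel '[[0,0.0006,0,0,0,0],[-0.0001,0.0012,0,0,0,0],[-0.0002,0.0017,0,0,0,0],[-0.0003,0.0022,0,0,0,0],[-0.0003,0.0027,0,0,0,0],[-0.0004,0.0031,0,0,0,0],[-0.0005,0.0035,0,0,0,0],[-0.0005,0.0035,0,0,0,0]]' | grep force; python3 -c "
from h import *
where(35);face('wrist')"
```

```text
force: [-1.6, -4.5, -0.5]
grasp_force: 2.1
t 10.2667 tcp [ 0.5673 -0.1075  0.014 ] tipbay [-89.4 -10.6] z 26.3 turn left [-0.001 -0.004  0.001] F [-1.6 -4.5 -0.5] q [-36.  52.  84.  26.  72. -58.]
wrist front face n 83789 skew deg -1.7 x at y=0 -81.1 y range [-42.  72.] tilt mm/mm 0.005
```

```bash
python3 -m handwheel '[[0,0.0004,0,0,0,0],[-0.0001,0.0008,0,0,0,0],[-0.0002,0.0012,0,0,0,0],[-0.0002,0.0016,0,0,0,0],[-0.0002,0.0016,0,0,0,0],[-0.0002,0.0016,0,0,0,0],[-0.0002,0.0016,0,0,0,0],[-0.0002,0.0016,0,0,0,0]]' | grep force; python3 -c "
from h import *
where(35);face('wrist')"
```

```text
force: [-2.4, -5.4, 0.2]
grasp_force: 2.5
t 10.9833 tcp [ 0.5673 -0.1064  0.014 ] tipbay [-88.2 -10.7] z 26.2 turn left [-0.001 -0.004  0.002] F [-2.4 -5.4  0.2] q [-36.  52.  84.  26.  72. -58.]
wrist front face n 83209 skew deg -0.7 x at y=0 -80.4 y range [-42.  72.] tilt mm/mm 0.005
```

The carton is square: 0.7° skew, front face at -80.4 mm. I retreat, raise the tool to 140 mm and centre it.

```bash
python3 -m handwheel '[[0.001,-0.005,0,0,0,0],[0.002,-0.014,0,0,0,0],[0.003,-0.022,0.015,0,0,0],[0,-0.023,0.045,0,0,0],[-0.008,-0.024,0.075,0,0,0],[-0.016,-0.025,0.1,0,0,0],[-0.022,-0.025,0.114,0,0,0],[-0.022,-0.025,0.114,0,0,0]]' | grep force; python3 -c "
from h import *
where(35);face('wrist')"
```

```text
force: [-0.3, 0.4, 0.5]
grasp_force: 0.0
t 11.7 tcp [ 0.5462 -0.1315  0.131 ] tipbay [-110.2   13.7] z 143.2 turn left [-0.001 -0.002  0.002] F [-0.3  0.4  0.5] q [-39.  42.  84.  24.  82. -55.]
wrist front face n 9718 skew deg -0.5 x at y=0 -80.5 y range [-41.  74.] tilt mm/mm 0.002
```

```bash
python3 -m handwheel '[[-0.001,0.008,-0.001,0,0,0],[-0.002,0.016,-0.002,0,0,0],[-0.003,0.021,-0.003,0,0,0],[-0.003,0.025,-0.003,0,0,0],[-0.004,0.029,-0.003,0,0,0],[-0.004,0.033,-0.003,0,0,0],[-0.005,0.037,-0.003,0,0,0],[-0.006,0.041,-0.003,0,0,0]]' | grep force; python3 -c "
from h import *
where(35)"
```

```text
force: [0.3, -1.8, 1.0]
grasp_force: 1.1
t 12.4167 tcp [ 0.5398 -0.0898  0.1251] tipbay [-68.   14.2] z 137.4 turn left [-0.001 -0.004  0.002] F [ 0.3 -1.8  1. ] q [-36.  41.  88.  25.  79. -54.]
```

```bash
python3 -m handwheel '[[-0.001,0.004,0,0,0,0],[-0.001,0.008,0,0,0,0],[-0.002,0.012,0,0,0,0],[-0.002,0.016,0,0,0,0],[-0.003,0.02,0,0,0,0],[-0.003,0.024,0,0,0,0],[-0.004,0.028,0,0,0,0],[-0.004,0.032,0,0,0,0]]' | grep force
python3 - <<'E'
from h import *
where(35)
im,W=cloud('scene'); cv2.imwrite('pics/s4.png',cv2.resize(im[130:330,180:460],None,fx=2.8,fy=2.8))
E
```

```text
force: [0.4, -0.1, 0.1]
grasp_force: 0.2
t 13.0833 tcp [ 0.5351 -0.0573  0.125 ] tipbay [-35.2  14.4] z 137.2 turn left [-0.002 -0.004  0.002] F [ 0.4 -0.1  0.1] q [-34.  40.  91.  26.  77. -53.]
```

View pics/s4.png

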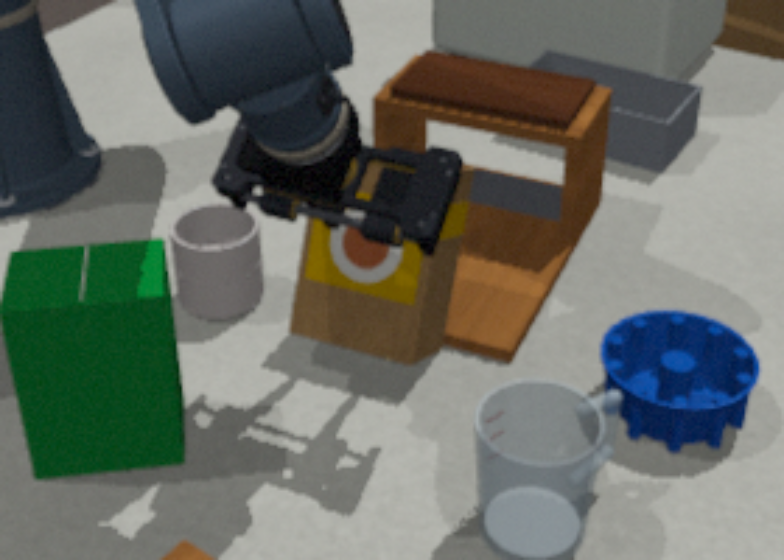

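The carton, at (380,280) in the crop, is tilting cleanly and is near its balance point, and the ramekins, jug and mould are untouched. I push on gently.

```bash
python3 -m handwheel '[[-0.001,0.004,0,0,0,0],[-0.001,0.008,0,0,0,0],[-0.002,0.012,0,0,0,0],[-0.002,0.016,0,0,0,0],[-0.003,0.02,0,0,0,0],[-0.003,0.022,0,0,0,0],[-0.003,0.022,0,0,0,0],[-0.003,0.022,0,0,0,0]]' | grep force
python3 - <<'E'
from h import *
where(35)
for n in('scene','wrist'):
    im,W=cloud(n); b=tobay(W)*1000; z=W[...,2]*1000; i=im.astype(int)
    m=(i[...,2]>i[...,0]+20)&(i[...,2]>50)&(b[...,0]>-90)&(b[...,0]<180)&(abs(b[...,1])<90)&(z>30)&(z<180)
    print(n,m.sum(),[np.round(np.percentile(q[m],[1,50,99])) for q in(b[...,0],b[...,1],z)])
E
```

```text
force: [-0.6, 0.2, 0.2]
grasp_force: 0.0
t 13.8 tcp [ 0.5325 -0.0359  0.1251] tipbay [-13.7  14.1] z 137.3 turn left [-0.001 -0.004  0.002] F [-0.6  0.2  0.2] q [-32.  39.  92.  27.  75. -53.]
scene 2345 [array([-46., -24., 121.]), array([-43.,  -5.,  76.]), array([31., 85., 96.])]
wrist 27890 [array([-41.,  44., 125.]), array([-42.,  17.,  75.]), array([92., 94., 97.])]
```

The carton has fallen onto its back with its top at 94 mm and its centre near (41, 16) in the bay. I retreat, descend behind the foot and check that it lies straight.

```bash
python3 -m handwheel '[[0.003,-0.02,0,0,0,0],[0.006,-0.04,0,0,0,0],[0.009,-0.062,-0.005,0,0,0],[0.009,-0.066,-0.03,0,0,0],[0.009,-0.066,-0.055,0,0,0],[0.009,-0.066,-0.075,0,0,0],[0.009,-0.066,-0.092,0,0,0],[0.009,-0.066,-0.092,0,0,0]]' | grep force
cat >> h.py <<'E'
def flat():
    im,W=cloud('wrist'); i=im.astype(int); brown=(i[...,2]>i[...,0]+20)
    B=W.copy(); B[...,:2]=tobay(W)
    fit(B,brown,(-.09,-.09,.086),(.183,.09,.103),'top, bay'); return im
E
python3 -c "
from h import *
where(35);flat()"
```

```text
force: [0.1, 0.3, -0.3]
grasp_force: 0.0
t 14.5667 tcp [ 0.5397 -0.1015  0.0302] tipbay [-79.6  15.9] z 42.4 turn left [-0.003 -0.006  0.002] F [ 0.1  0.3 -0.3] q [-37.  49.  88.  26.  71. -59.]
top, bay 35653 c [-7.1 17. ] size [120.4  72.5] ang 89.9 mean [-13.8  17.1  93.4] [[-44.0, -43.0], [29.0, -43.0], [29.0, 77.0], [-43.0, 77.0]]
```

```bash
python3 -m handwheel '[[-0.001,0.008,0,0,0,0],[-0.002,0.016,0,0,0,0],[-0.003,0.021,0,0,0,0],[-0.003,0.024,0,0,0,0],[-0.004,0.027,0,0,0,0],[-0.004,0.03,0,0,0,0],[-0.005,0.034,0,0,0,0],[-0.005,0.038,0,0,0,0]]' | grep force;python3 -m handwheel '[[-0.001,0.004,0,0,0,0],[-0.001,0.008,0,0,0,0],[-0.002,0.012,0,0,0,0],[-0.002,0.016,0,0,0,0],[-0.003,0.02,0,0,0,0],[-0.003,0.024,0,0,0,0],[-0.004,0.028,0,0,0,0],[-0.004,0.032,0,0,0,0]]' | grep force; python3 -c "
from h import *
where(35);flat()"
```

```text
force: [0.8, -3.2, 1.9]
grasp_force: 1.5
force: [0.8, -2.0, 1.0]
grasp_force: 1.5
t 15.95 tcp [ 0.5322 -0.0315  0.033 ] tipbay [-9.2 13.8] z 45.2 turn left [-0.001 -0.004  0.002] F [ 0.8 -2.   1. ] q [-32.  47.  94.  29.  66. -58.]
top, bay 48235 c [49.7 16.6] size [120.2 102.9] ang 89.7 mean [35.4 16.5 93.5] [[-2.0, -43.0], [101.0, -44.0], [101.0, 76.0], [-1.0, 77.0]]
```

```bash
python3 -m handwheel '[[-0.001,0.004,0,0,0,0],[-0.001,0.008,0,0,0,0],[-0.002,0.012,0,0,0,0],[-0.002,0.016,0,0,0,0],[-0.003,0.02,0,0,0,0],[-0.003,0.024,0,0,0,0],[-0.004,0.028,0,0,0,0],[-0.004,0.032,0,0,0,0]]' | grep force;python3 -m handwheel '[[-0.0004,0.003,0,0,0,0],[-0.0008,0.006,0,0,0,0],[-0.001,0.008,0,0,0,0],[-0.0013,0.0095,0,0,0,0],[-0.0015,0.011,0,0,0,0],[-0.0017,0.0123,0,0,0,0],[-0.0019,0.0136,0,0,0,0],[-0.002,0.0148,0,0,0,0]]' | grep force; python3 -c "
from h import *
where(35);flat()"
```

```text
force: [-0.5, -2.3, 0.5]
grasp_force: 1.3
force: [0.2, -1.8, 1.2]
grasp_force: 1.3
t 17.3333 tcp [0.5265 0.0148 0.033 ] tipbay [37.4 13. ] z 45.3 turn left [-0.001 -0.004  0.002] F [ 0.2 -1.8  1.2] q [-28.  47.  97.  32.  63. -57.]
top, bay 48196 c [96.7 15.7] size [120.5 103.1] ang 89.9 mean [82.1 15.7 93.5] [[45.0, -44.0], [148.0, -45.0], [148.0, 76.0], [45.0, 76.0]]
```

Ten millimetres remain, so I go slowly until the force rises.

```bash
python3 -m handwheel '[[-0.0002,0.0012,0,0,0,0],[-0.0003,0.0024,0,0,0,0],[-0.0005,0.0036,0,0,0,0],[-0.0007,0.0048,0,0,0,0],[-0.0008,0.006,0,0,0,0],[-0.001,0.0072,0,0,0,0],[-0.0011,0.0082,0,0,0,0],[-0.0012,0.0088,0,0,0,0]]' | grep force; python3 -c "
from h import *
where(35);flat()"
```

```text
force: [0.4, -3.3, 0.3]
grasp_force: 1.3
t 18.05 tcp [0.5252 0.0238 0.0331] tipbay [46.5 13.1] z 45.3 turn left [-0.001 -0.004  0.002] F [ 0.4 -3.3  0.3] q [-27.  47.  98.  32.  62. -57.]
top, bay 48218 c [105.7  15.8] size [120.1 103.2] ang 89.9 mean [91.2 15.7 93.5] [[54.0, -44.0], [157.0, -44.0], [157.0, 76.0], [54.0, 76.0]]
```

```bash
python3 -m handwheel '[[-0.0001,0.0005,0,0,0,0],[-0.0001,0.001,0,0,0,0],[-0.0002,0.0015,0,0,0,0],[-0.0003,0.002,0,0,0,0],[-0.0003,0.0024,0,0,0,0],[-0.0003,0.0024,0,0,0,0],[-0.0003,0.0024,0,0,0,0],[-0.0003,0.0024,0,0,0,0]]' | grep force; python3 -c "
from h import *
where(35);flat()"
```

```text
force: [-0.5, -7.6, 1.3]
grasp_force: 3.2
t 18.7667 tcp [0.5257 0.0246 0.033 ] tipbay [47.3 12.5] z 45.2 turn left [-0.    -0.003  0.002] F [-0.5 -7.6  1.3] q [-27.  46.  98.  32.  62. -57.]
top, bay 48544 c [106.1  15.4] size [103.1 120.3] ang 0.0 mean [91.7 15.4 93.5] [[55.0, 76.0], [55.0, -45.0], [158.0, -45.0], [158.0, 76.0]]
```

The force rose to 7.6 N with the tool stalled and the foot at 55 mm, so the carton is home. I back off, lift and check.

```bash
python3 -m handwheel '[[0.001,-0.006,0,0,0,0],[0.003,-0.02,0,0,0,0],[0.006,-0.045,0,0,0,0],[0.01,-0.075,0.01,0,0,0],[0.011,-0.08,0.04,0,0,0],[0.011,-0.08,0.08,0,0,0],[0.011,-0.08,0.11,0,0,0],[0.011,-0.08,0.11,0,0,0]]' | grep force
python3 - <<'E'
from h import *
where(35);flat()
im,W=cloud('scene'); cv2.imwrite('pics/s5.png',im)
E
```

```text
force: [0.2, -0.9, 0.2]
grasp_force: 0.0
t 19.4833 tcp [ 0.5386 -0.0558  0.1481] tipbay [-34.2  10.9] z 160.3 turn left [ 0.    -0.     0.002] F [ 0.2 -0.9  0.2] q [-33.  38.  90.  26.  78. -52.]
top, bay 14663 c [118.7  15.4] size [128.6 121. ] ang 0.0 mean [102.3  15.1  93.6] [[54.0, 76.0], [54.0, -45.0], [183.0, -45.0], [183.0, 76.0]]
```

View pics/s5.png

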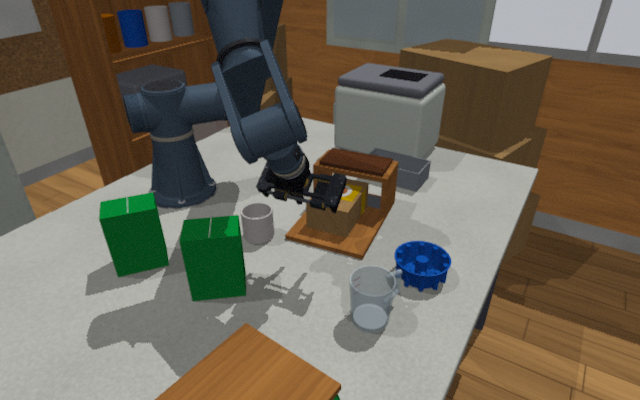

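The carton lies at (335,210) under the roof board with its foot at 54–55 mm in the bay. The gripper is clear of it, and the other things are in place.

```bash
python3 -c "
from rig import bot
print(bot.hand_in())"
```

```text
the job is handed in; nothing more can be done
None
```

The carton was squared against the step, tipped onto its back and slid home against the grey stop (foot at about 55 mm in the bay, 15 mm off the centre line). The job was handed in at about 19.5 s; no verdict came back.

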